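Build up the snack tin stack and close it

ROBOT

A 6-joint arm with a two-finger parallel gripper is mounted at the origin on a cart in front of the work surface, level with it; the furniture and walls round the work are solid. World frame = base frame: x ahead of the robot, y to its left, z up, the work surface at z = 0. Lengths are in mm, angles in rad, forces in N, time in s.
With the tool pointing down it reaches from about 325 to 875 mm from the base axis. Payload 4.4 kg.
Tool frame: the origin (TCP) lies on the centre line of the jaws, within the pads' length; the fingertips stand ahead of it and the grasp point (between the pads) lies 6 mm ahead of it (ctrl.tcp_to_tips is the z of the fingertips in the tool frame, in mm); z points along the fingers, y is the line along which they close (so a half turn about z gives the same grasp; the last joint's range is limited). The gripper opens to 85 mm and grips with 20 to 120 N. Pads are 22 mm wide; open, the fingers measure 114 mm over their backs; the gripper's body (76 mm by 85 mm) begins 54 mm behind the grasp point. The pads swing forward as they close: fully open they stand 13 mm farther back than shut.
Start: joints at [1.069, 0.207, 1.542, -0, 1.393, -0.15], TCP at [197.608, 539.98, 256.282] pointing down, gripper open.
Joint ranges: [-2.73, 2.73], [-0.86, 2.22], [0.23, 2.46], [-1.11, 4.25], [0.08, 2.63], [-2.82, 2.82]. Speed limits (rad/s): [2.79, 2.79, 3.14, 3.14, 3.14, 3.14].

INTERFACE

Orientations are given as a 3x3 rotation matrix whose columns are the frame's x, y, z axes.
In Python, from plant import ctrl, sensors, optics gives the robot as it stands. Calls block until the motion is done:
- ctrl.move_ptp(position, orientation): joint-space move of the TCP to a pose.
- ctrl.move_l(position, rot=None, vel=150, threshold=None): straight line of the TCP; rot=None keeps the orientation; vel is the mean speed in mm/s. With threshold (N) it stops when the force on the tool has changed by that much, and returns True; else False.
- ctrl.set_joints(angles): joint-space move.
- ctrl.gripper_to(opening, force=None): finger opening in mm; force is the grip in N (None keeps the last); returns when the fingers have stopped.
- ctrl.hold(seconds).
- ctrl.solve_ik(position, orientation): joint angles nearest the present ones, or None.
- sensors.read_state(): the state.
- optics.grab_frame(name): name is "scene" or "top" or "wrist"; returns (picture, depth): 384x512x3 uint8, red, green, blue; 384x512 float32, mm along the optical axis (not along the pixel's ray), 0 where there is no reading.
- optics.camera_params(name): a dict with "mtx" (3x3 intrinsics, pixels), "R" (3x3) and "t" (3): a world point X has camera coordinates R X + t; the wrist camera has in their place "T_tool_cam" (4x4, takes a point from camera to tool coordinates, whose origin is the TCP and whose axes are the flange's). Camera axes: x right, y down, z forward; pixel columns grow to the right and rows downward; lengths in mm; the calibration is good to about 2 mm. A picture is of the moment at which its call begins: read the wrist's pose just before it. camera_params takes no time and is no camera call.
A pose or a line that the arm cannot do raises ctrl.MotionError and nothing moves.
- ctrl.finish_job(): hands the job in; it is judged then, once.
The state is a dict: "t": time; "q": joint angles; "qvel": joint speeds; "tau": joint torques, N m; "eef_pos": TCP position; "eef_rot": TCP orientation; "force": force on the tool from outside, world axes, zero at the start; "wrist_torque": the same for the moment, N m; "grip_width": finger opening in mm; "grasp_force": force on a finger pad.
Only numpy, scipy, OpenCV 4.12 (cv2) and the standard library are available. Lean on these libraries where they do the work, as an engineer would, in place of code of your own. Each camera call takes 0.05 s, during which the arm holds its last target. There are 200 camera calls.

TASK

Stack the three steel tins on the round wooden stand, building up from the stand one at a time: the tallest tin first, the middle one in it, the lowest on top, each upright with its foot sunk fully into the recess or rim below, and then close the stack with the knobbed lid that fits. Leave the wide lid, the garlic, the mug and the lemon where they are.

Things in the scene. Friction and masses are not known exactly. Their poses are not given: they have to be found in the camera images.
- stand: round flat stand of light wood, fixed to the worktop, 90 mm across and 14 mm high, with a round recess in its top 54 mm across and 8 mm deep, which takes the foot of a tin. Origin: centre of its underside, at worktop height; z up
- tall_tin_mid (a point): tallest of three upright round open steel tins: 64 mm high, 60 mm across, wall 3 mm, rim opening 54 mm. A tapered foot underneath (7 mm high, 42 mm across at its bottom, 49 at its top) sinks into a rim or the stand's recess until the shoulder rests on it, so a seated tin's underside is 7 mm below the top of what carries it. Point: the tin's centre, 32 mm above its underside; z is its upright axis
- middle_tin_mid (a point): middle one of three upright round open steel tins: 48 mm high, 60 mm across, wall 3 mm, rim opening 54 mm. A tapered foot underneath (7 mm high, 42 mm across at its bottom, 49 at its top) sinks into a rim or the stand's recess until the shoulder rests on it, so a seated tin's underside is 7 mm below the top of what carries it. Point: the tin's centre, 24 mm above its underside; z is its upright axis
- low_tin_mid (a point): lowest of three upright round open steel tins: 32 mm high, 60 mm across, wall 3 mm, rim opening 54 mm. A tapered foot underneath (7 mm high, 42 mm across at its bottom, 49 at its top) sinks into a rim or the stand's recess until the shoulder rests on it, so a seated tin's underside is 7 mm below the top of what carries it. Point: the tin's centre, 16 mm above its underside; z is its upright axis
- small_lid_knob (a point): the small lid, which fits the tins' rims: round steel lid 62 mm across, lying right way up on its foot (7 mm high, tapered, 42 mm across at the bottom, 49 at the top); plate 7 to 12 mm above the underside; in the middle a black knob 19 to 21 mm across, 12 to 36 mm above the underside. Point: middle of the knob, 24 mm above the underside; z is its upright axis
- wide_lid_knob (a point): the wide lid, too large for the tins, to be left alone: round steel lid 84 mm across, lying right way up on its foot (7 mm high, tapered, 62 mm across at the bottom, 72 at the top); plate 7 to 12 mm above the underside; in the middle a black knob 19 to 21 mm across, 12 to 36 mm above the underside. Point: middle of the knob, 24 mm above the underside; z is its upright axis
- garlic_mid (a point): a garlic bulb, about 53 mm across and 52 mm high, to be left alone; point at its centre
- mug_mid (a point): a plain white mug, standing bottom up, 84 mm wide, 119 mm over its handle, 99 mm high, to be left alone; point half-way up, in the middle of its length with the handle
- lemon_mid (a point): a lemon, 71 x 53 x 51 mm, to be left alone; point at its centre
Mind the look-alikes: they are no part of the job. Leave any pink or turquoise look-alike of the part that bears low_tin_mid alone. Leave any blue or purple look-alike of the part that bears middle_tin_mid alone.

How it is judged:
By the outcome, as a careful person would: the job done as asked, in the order asked, and still so for the second after the job is handed in, with the robot touching nothing.
It also fails if it takes over 106 s, if anything falls off the work surface, if the arm or the gripper's body presses on something with over 40 N, if the wrist force passes 120 N, or if a joint passes its speed limit or range.

## Working session

There is one attempt and no reset: what is moved stays moved. The work goes in short steps, each a Python script; the robot and the scene stay as the last script left them, time stands still between calls to the robot, and variables do not carry over. Pictures are saved under pics/ and viewed, at most 14 in all, crops included, and the job is handed in when it is done.

```bash
ls; mkdir -p pics; python3 - <<'E'
from plant import ctrl, sensors, optics
import cv2, numpy as np
for n in("scene","top"):
    p,d=optics.grab_frame(n); cv2.imwrite(f"pics/{n}0.png",cv2.resize(p[:,:,::-1],(800,600))); np.savez(f"pics/{n}0.npz",p=p,d=d)
    c=optics.camera_params(n); print(n,c["mtx"],(-c["R"].T@c["t"]).round(),c["R"].round(2))
print(optics.camera_params("wrist"),ctrl.tcp_to_tips,sensors.read_state())
E
```

```text
pics
scene [[474.63065918   0.         261.56806414]
 [  0.         474.63065918 195.00383839]
 [  0.           0.           1.        ]] [ -67. -707.  894.] [[ 0.85 -0.53 -0.02]
 [-0.34 -0.51 -0.8 ]
 [ 0.41  0.68 -0.61]]
top [[381.14890939   0.         250.20466665]
 [  0.         381.14890939 187.92908332]
 [  0.           0.           1.        ]] [ 193.  230. 1436.] [[-0.03 -1.   -0.01]
 [-0.98  0.04 -0.21]
 [ 0.21 -0.   -0.98]]
{'mtx': array([[277.35301148,   0.        , 254.22762331],
       [  0.        , 277.35301148, 189.18596498],
       [  0.        ,   0.        ,   1.        ]]), 'T_tool_cam': array([[ 1.22188601e-03, -9.52230604e-01, -3.05377446e-01,
         7.81023623e+01],
       [ 9.99999200e-01,  1.26363179e-03,  6.09611751e-05,
         3.22712200e-01],
       [ 3.27835554e-04, -3.05377276e-01,  9.52231386e-01,
        -1.17802898e+02],
       [ 0.00000000e+00,  0.00000000e+00,  0.00000000e+00,
         1.00000000e+00]])} 25.0 {'t': 0.1, 'q': array([ 1.06951834e+00,  2.07368657e-01,  1.54280376e+00,  9.21478420e-06,
        1.39351256e+00, -1.50502203e-01]), 'qvel': array([-0.00063913, -0.00173948, -0.00249786,  0.0003602 ,  0.00048181,
        0.00257009]), 'tau': array([-4.39272326e-04, -3.84091365e+01, -2.92549485e+01, -3.56478331e-04,
        4.85843921e-03, -8.69922054e-07]), 'eef_pos': array([197.28820845, 539.42377877, 255.22607157]), 'eef_rot': array([[-9.39105689e-01,  3.43626946e-01, -1.01341009e-03],
       [ 3.43628288e-01,  9.39103960e-01, -1.83053810e-03],
       [ 3.22675211e-04, -2.06730512e-03, -9.99997811e-01]]), 'force': array([ 0.65936592, -0.47887237, -0.41494226]), 'wrist_torque': array([-0.01983   ,  0.01092064,  0.00793368]), 'grasp_force': 0.0, 'grip_width': 85.6185350712816}
```

View pics/scene0.png

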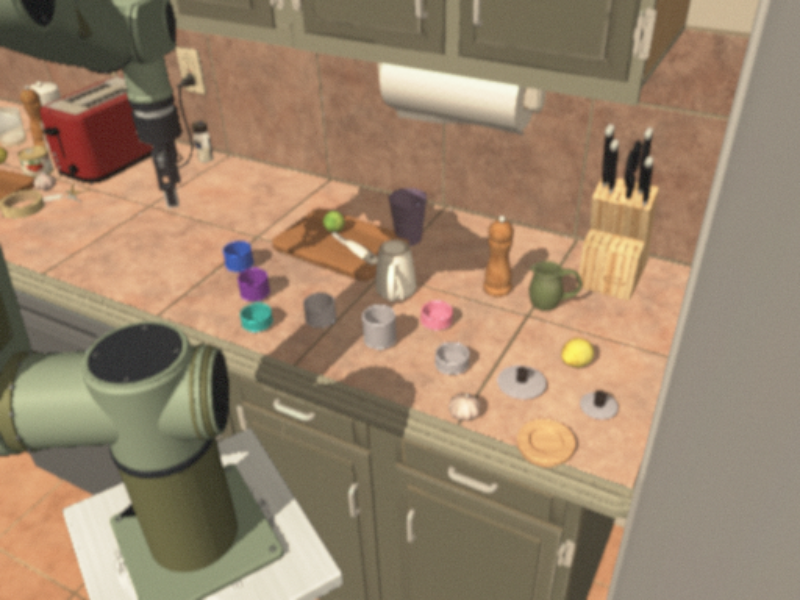

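View pics/top0.png

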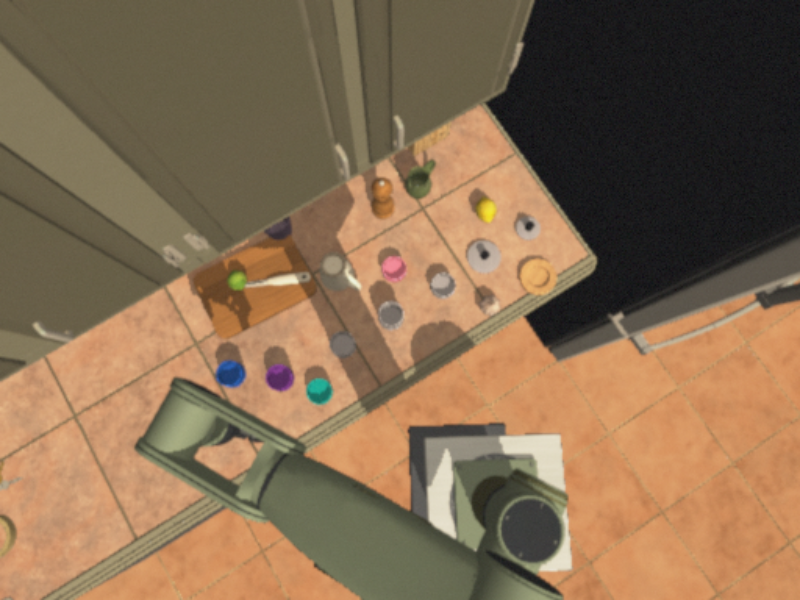

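The scene shows three grey tins at scene (320,310), (379,327) and (453,358). In the top view they are at (343,345), (390,315) and (442,285). The small lid is at top (527,226), the stand at (538,276) and the wide lid at (484,255).

```bash
cat > h.py <<'E'
from plant import ctrl, sensors, optics
import cv2, numpy as np
def cloud(name):
    s=sensors.read_state(); p,d=optics.grab_frame(name); c=optics.camera_params(name)
    v,u=np.indices(d.shape); K=c["mtx"]
    P=np.dstack([(u-K[0,2])/K[0,0]*d,(v-K[1,2])/K[1,1]*d,d])
    if name=="wrist":
        T=c["T_tool_cam"]; W=(P@T[:3,:3].T+T[:3,3])@s["eef_rot"].T+s["eef_pos"]
    else: W=(P-c["t"])@c["R"]
    W[d==0]=np.nan
    return p,W
def circ(pts):   # robust circle fit
    from scipy.optimize import least_squares
    x0=[*np.median(pts,0),30]
    return least_squares(lambda q:np.hypot(pts[:,0]-q[0],pts[:,1]-q[1])-q[2],x0,loss="soft_l1",f_scale=1).x
E
python3 - <<'E'
from h import *
p,W=cloud("top")
for n,u,v in [("tA",343,345),("tB",390,315),("tC",442,285),("slid",527,226),("stand",538,276),("wlid",484,255),("garlic",489,302),("mug",334,270),("pink",394,267),("lemon",486,210)]:
    u=int(u*.64);v=int(v*.64); w=W[v-13:v+14,u-13:u+14].reshape(-1,3); w=w[w[:,2]>6]
    m=W[v,u]; w=w[np.hypot(*(w-m)[:,:2].T)<50]
    mn,mx=np.nanpercentile(w,2,0),np.nanpercentile(w,98,0)
    print(n,((mn+mx)/2).round(),(mx-mn).round(),mx[2].round())
E
```

```text
tA [373. 346.  29.] [56. 57. 46.] 53.0
tB [438. 230.  37.] [57. 58. 60.] 67.0
tC [510. 101.  21.] [57. 56. 29.] 35.0
slid [ 654. -121.   22.] [58. 55. 32.] 38.0
stand [ 526. -136.   13.] [83. 83. 13.] 20.0
wlid [581.  -6.  21.] [72. 75. 30.] 36.0
garlic [454.  -8.  28.] [55. 44. 42.] 49.0
mug [546. 354.  57.] [64. 71. 91.] 103.0
pink [557. 216.  21.] [60. 57. 30.] 36.0
lemon [697. -15.  39.] [57. 46. 29.] 54.0
```

```bash
cat >> h.py <<'E'
def R(x,y):
    a=np.arctan2(y,x); c,s=np.cos(a),np.sin(a)
    return np.array([[-s,c,0],[c,s,0],[0,0,-1.]])
OBJ=dict(mid=(373,346,48),tall=(438,230,64),low=(510,101,32),lid=(654,-121,36),stand=(526,-136,14))
E
cat > tour.py <<'E'
from h import *
tiles=[]
for n,(x,y,h) in OBJ.items():
    ctrl.move_ptp([x,y,h+150],R(x,y)); ctrl.hold(.2)
    p,W=cloud("wrist"); np.savez(f"pics/w_{n}.npz",p=p,W=W); tiles.append(cv2.resize(p[60:340,100:400,::-1],(264,246)))
    s=sensors.read_state(); q=W.reshape(-1,3); r=np.hypot(q[:,0]-x,q[:,1]-y); table=np.nanmedian(q[(r>60)&(r<110)][:,2])
    near=q[(r<55)&(q[:,2]>table+6)]; top=np.nanpercentile(near[:,2],98)
    rim=near[near[:,2]>table+h-4] if n!="lid" else near[(near[:,2]<table+20)]
    mn,mx=np.percentile(rim,1,0),np.percentile(rim,99,0)
    print(n,"t",s["t"],"table",table.round(1),"top",top.round(1),len(rim),"fit",circ(rim[:,:2]).round(1),"bbox",((mn+mx)/2)[:2].round(1),(mx-mn)[:2].round(1),s["eef_pos"].round(1))
tiles.append(tiles[-1]*0); cv2.imwrite("pics/tour.png",np.vstack([np.hstack(tiles[:3]),np.hstack(tiles[3:])]))
E
python3 tour.py
```

```text
mid t 1.4417 table 0.6 top 270.8 24846 fit [462.4 251.9 148.4] bbox [369.9 349.5] [84.8 81.3] [372.6 347.  198.3]
tall t 2.2917 table 0.7 top 286.0 24834 fit [498.7 115.9 148.1] bbox [435.7 233.8] [97.9 63.3] [437.3 231.  213.7]
low t 3.1917 table 0.5 top 254.7 24839 fit [535.9 -26.1 148.6] bbox [509. 105.] [105.2  43.4] [509.7 102.3 182.4]
lid t 4.475 table 2.2 top 258.6 2039 fit [ 652.5 -123.3   23.2] bbox [ 652.7 -121.8] [57.9 57.6] [ 653.8 -119.4  186.3]
stand t 5.3083 table 0.8 top 237.1 28145 fit [ 500.8 -240.2  125.7] bbox [ 527. -135.] [103.7  73.1] [ 527.4 -136.1  164.6]
```

View pics/tour.png

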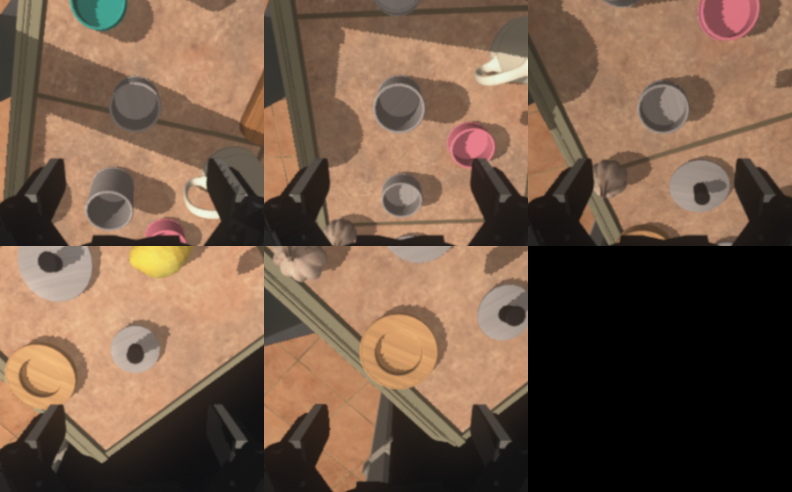

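The wrist tiles show all five parts clear of obstacles, upright and near the image centre. The gripper's fingers got into the fits, so I'm refitting with a height band.

```bash
python3 - <<'E'
from h import *
for n,(x,y,h) in OBJ.items():
    W=np.load(f"pics/w_{n}.npz")["W"]; q=W.reshape(-1,3); q=q[np.isfinite(q[:,2])]; r=np.hypot(q[:,0]-x,q[:,1]-y)
    t=np.median(q[(r>60)&(r<90)&(abs(q[:,2])<15)][:,2])
    hi,lo=(16,7) if n=="lid" else (h+6,h-4)
    k=q[(r<52)&(q[:,2]<t+hi)&(q[:,2]>t+lo)][:,:2]
    hull=cv2.convexHull(k.astype(np.float32))[:,0]
    print(n,"table",t.round(1),len(k),"fit",circ(k).round(1),"hull",circ(hull).round(1),"bbox",((np.percentile(k,1,0)+np.percentile(k,99,0))/2).round(1))
    if n=="lid":
        k=q[(r<25)&(q[:,2]<t+42)&(q[:,2]>t+30)]; print("knob top",k.mean(0).round(1),np.ptp(k,axis=0).round(1))
    if n=="stand":
        k=q[(r<40)&(q[:,2]<t+9)]; print("recess",circ(cv2.convexHull(k[:,:2].astype(np.float32))[:,0]).round(1))
E
```

```text
mid table -0.2 659 fit [372.7 346.7  28.2] hull [373.  346.4  30. ] bbox [372.8 346.6]
tall table -0.2 650 fit [437.4 229.5  28.2] hull [437.6 229.1  29.9] bbox [437.4 229.3]
low table -0.2 653 fit [509.8  99.8  28.2] hull [509.9  99.4  29.9] bbox [509.9  99.6]
lid table -0.1 2021 fit [ 652.5 -123.1   23.2] hull [ 652.7 -122.1   30.6] bbox [ 652.7 -121.8]
knob top [ 652.8 -121.3   36. ] [20.1 20.4  6.7]
stand table -0.2 3960 fit [ 526.9 -135.3   36.8] hull [ 526.8 -135.9   44.9] bbox [ 526.8 -135.5]
recess [ 526.5 -136.7   26.6]
```

```bash
cat >> h.py <<'E'
P=dict(mid=(373,346.5),tall=(437.5,229.3),low=(509.9,99.6),lid=(652.7,-121.7)); S=(526.8,-135.9)
def show(tag):
    s=sensors.read_state(); print(tag,"t",s["t"].__round__(1),s["eef_pos"].round(1),"w",s["grip_width"].__round__(1),"gf",s["grasp_force"].__round__(1),"F",s["force"].round(1)); return s
def pick(n,g,op=80,zt=200):   # g: grasp point above underside
    x,y=P[n]; r=R(x,y)
    ctrl.move_ptp([x,y,zt],r); ctrl.gripper_to(op); ctrl.move_l([x,y,g+6],r,vel=150)
    ctrl.gripper_to(0,50); show("gripped")
    ctrl.move_l([x,y,zt+20],r,vel=200); show("lifted")
def place(under,g,op=80,zt=220):  # under: expected world height of seated underside
    x,y=S; r=R(x,y); z=under+g+6
    ctrl.move_ptp([x,y,zt],r); ctrl.move_l([x,y,z+12],r,vel=200); ctrl.hold(.2); show("above")
    hit=ctrl.move_l([x,y,z-3],r,vel=25,threshold=6); s=show(f"down hit={hit} expected z {z}")
    return s["eef_pos"][2]-z
def release(op=80,zt=230):
    ctrl.gripper_to(op); s=show("open"); x,y=S; ctrl.move_l([x,y,max(zt,s["eef_pos"][2]+60)],None,vel=200)
E
python3 -c "
from h import *
pick('tall',50); print(place(7,50))"
```

```text
gripped t 8.4 [438.7 229.7  57.5] w 58.2 gf 54.2 F [-0.9 -0.3  6.6]
lifted t 9.3 [436.4 228.9 218.4] w 58.1 gf 53.7 F [-0.1  0.4 -1.9]
above t 11.8 [ 528.1 -136.4   76.7] w 58.0 gf 53.7 F [ 0.2  0.1 -1.7]
down hit=True expected z 63 t 12.3 [ 526.9 -136.    64.5] w 58.2 gf 54.2 F [-0.8 -0.4  4.3]
1.5497100663134376
```

Gripped at 57.5 and touched down at 64.5, exactly 7 mm higher, so the tall tin is seated.

```bash
python3 -c "
from h import *
release(75); pick('mid',36); print(place(64,36))"
```

```text
open t 12.6 [ 525.8 -135.5   63.4] w 75.0 gf 0.0 F [-0.4  0.5 -0.4]
gripped t 17.2 [373.8 347.   43.6] w 59.9 gf 53.4 F [-1.2 -1.5  5.7]
lifted t 18.2 [372.1 345.9 218.6] w 59.3 gf 53.8 F [-0.1 -0.4 -1.4]
above t 20.9 [ 528.3 -136.4  120. ] w 59.3 gf 53.9 F [-0.1  0.2 -0.4]
down hit=True expected z 106 t 21.4 [ 526.9 -136.   107.7] w 59.2 gf 54.4 F [ 0.2 -0.   5.4]
1.6504568532246964
```

```bash
python3 -c "
from h import *
release(75); pick('low',28); print(place(105,28))"
```

```text
open t 21.7 [ 525.9 -135.5  106.5] w 75.1 gf 0.0 F [ 0.1 -0.7  0.1]
gripped t 25.2 [510.8  99.6  35.7] w 59.0 gf 52.7 F [-2.3 -0.2  6.8]
lifted t 26.3 [508.8  99.6 218.5] w 58.7 gf 53.8 F [-0.4 -0.3 -1.6]
above t 27.9 [ 528.3 -136.2  153.1] w 58.7 gf 53.9 F [-0.2 -1.1 -0.3]
down hit=True expected z 139 t 28.4 [ 527.  -136.   140.7] w 58.8 gf 54.4 F [-0.6  0.2  4.3]
1.7306489210877203
```

```bash
python3 -c "
from h import *
release(75,260)
x,y=S; ctrl.move_ptp([x,y,290],R(x,y)); p,W=cloud('wrist'); cv2.imwrite('pics/stack.png',p[:,:,::-1])
q=W.reshape(-1,3); k=q[(np.hypot(q[:,0]-x,q[:,1]-y)<50)&(abs(q[:,2]-137)<5)]; print(circ(k[:,:2]),k[:,2].mean(),k[:,2].std())
pick('lid',33,45,230)
p,W=cloud('scene'); cv2.imwrite('pics/lid.png',cv2.resize(p[150:350,250:450,::-1],(600,600)))"
```

```text
open t 28.7 [ 525.9 -135.6  139.4] w 75.1 gf 0.0 F [-0.5  0.2 -0. ]
[ 527.5287357  -135.76054892   28.14257615] 136.7412209919731 1.391501385057902
gripped t 32.6 [ 653.  -121.8   40.1] w 17.7 gf 48.6 F [-2.9  0.   5.9]
lifted t 33.8 [ 651.7 -121.4  247.9] w 17.3 gf 48.9 F [-0.2  0.3 -0.4]
```

View pics/lid.png

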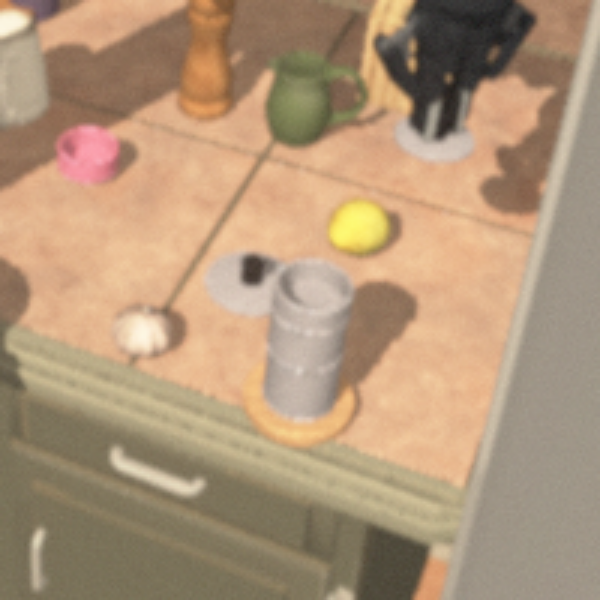

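The stack is straight on the stand, with its rim at 136.7 mm against an expected 137. The lid is held level in the gripper at (435,140).

```bash
python3 -c "
from h import *
print(place(130,33,zt=250)); release(45,270); ctrl.hold(.5)
x,y=S; p,W=cloud('wrist'); q=W.reshape(-1,3); d=np.hypot(q[:,0]-x,q[:,1]-y); k=q[(d<50)&(abs(q[:,2]-142)<6)]; print(k.mean(0),len(k)); k=q[(d<25)&(abs(q[:,2]-166)<5)]; print(k.mean(0),len(k))
p,W=cloud('scene'); cv2.imwrite('pics/end.png',cv2.resize(p[150:350,250:450,::-1],(600,600)))"
```

```text
above t 35.1 [ 528.4 -136.4  183. ] w 17.5 gf 48.9 F [-0.3  0.3  0.3]
down hit=True expected z 169 t 35.6 [ 527.4 -136.1  170. ] w 17.5 gf 49.2 F [-0.2  0.5  4.1]
0.9947132792360378
open t 36.0 [ 526.1 -135.6  168.5] w 45.1 gf 0.0 F [-0.  -0.2 -0.2]
[ 528.02006462 -133.50335055  141.56234484] 2725
[ 527.37214291 -135.43446838  165.98697886] 442
```

View pics/end.png

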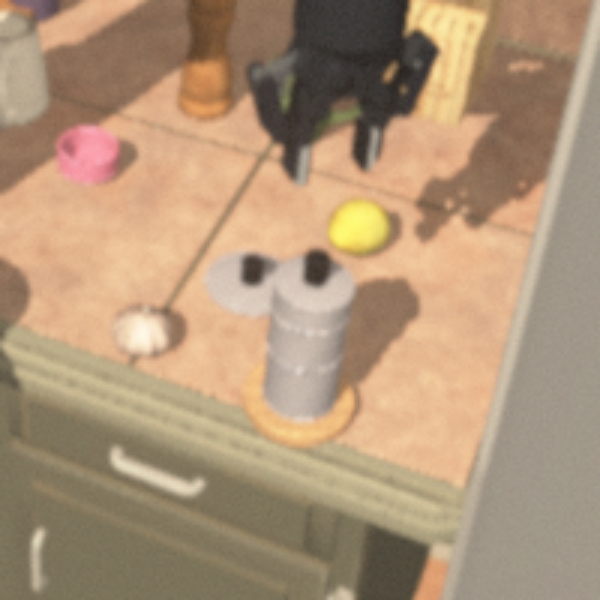

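The lid sits flat: plate top at 141.6 mm and knob top at 166.0 mm, against expected 142 and 166. The gripper is clear of the stack.

```bash
python3 -c "
from h import *
print(ctrl.finish_job())"
```

```text
the job is handed in; nothing more can be done
None
```

The three tins are stacked and seated on the stand, tallest first, and closed with the small knobbed lid; I handed the job in at about 37 s of the 106 s allowed, without touching the wide lid, garlic, mug, lemon or look-alikes.

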